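# Wedge a sprung catch open and free the bamboo piece

### The job

The small bamboo trough is trapped in the bench jig by a steel catch that springs shut as soon as it is let go. Push the wooden wedge in between the jig's stop block and the brass pin under the catch, without ramming it, until the catch is drawn right back and stays so with your hand off the wedge. Then lift the trough out, lay it in the dark lattice basket without dropping it, and leave the wedge holding the catch open; do not disturb the other things.

Things in the scene. Friction and masses are not known exactly. Their poses are not given: they have to be found in the camera images.
- jig: Bench jig, fixed; plywood plate 12 thick. Origin on the table under the middle of the nest; x runs to the spring box, y to the left of that. Nest (jig coordinates): two rails along x, top z = 26, between end stops at x = -49 and +49 (top z = 41), open at the y sides. Guide bridge x 67..85, y -24..24, z to 81. Spring box x 192..252, z to 84.
- stop_mid (a point): Jig point x = 116, y = 0, z = 30. The pale stop block (two brass screws on top, y -28..28, z 12..48) has an upright flat face looking to jig +x, clamped anywhere from x = 112 to 120: it differs each time and is not reported; feel for it or look. It is firmly fixed. The plate under it has an apron for the wedge, x 90..180, y -104..-45, top z = 12.
- pin (a point): Middle of the upright brass pin, 16 across, z 14.5..54, that hangs from the catch's bar; it moves with the catch (jig x = 138 + travel, y = 0). Catch shut, the gap from stop block to pin is 10 to 18. The wedge goes in here from the jig's -y side moving to +y, tip first, underside on the plate, flat side on the stop block, slanted side on the pin, under the bar.
- catch (a joint): Travel of the sprung steel catch along jig +x, m: 0 shut (nose covers the last 16 mm of the trough), 0.026 right back on its end stop; from 0.019 the nose is well clear. The spring shuts it with 3 N when shut, 6 N when right back. Its bar is 24 wide, z 54..68, nose end at jig x = 30 mm + travel.
- wedge_grip (a point): Middle of the red grip block on the loose wooden wedge: block 30 along x, 24 along y, from 26 below to 22 above this point, which is 60 above the wedge's underside. Axes: x to the tip, y to the flat side, z up. To go in, its x lies along the jig's +y. It starts lying on the table. Friction about 0.6: once it bears on both stop block and pin it stays put under the spring.
- wedge_tip (a point): Middle of the wedge's tip end face (6 thick); same axes; 170 along x and 21 along y from the grip point, 17 above the underside.
- wedge: The wedge, 0.18 kg, 190 long, 34 high without the grip. Origin on its underside below the grip point. It spans x -20..170. The flat side is at y = +24 all along; the other side is at y = -24 up to x = 30, then slants evenly to y = +18 at x = 170 (0.3 mm sideways per mm), so the thick end measures 48 and the tip 6.
- piece_center (a point): Centre of the bamboo trough, hollow side up, 93 along its x, 54 across its y at the rim, 25 high (12.5 above and below this point), 0.04 kg. It lies on the nest's rails, its x along the jig's; grasp it across y near its middle. Its rim then stands 51 above the table.
- basket_in (a point): Centre of the inner floor (4 above the table) of the nearly black (navy) lattice basket, 253 along x, 208 along y, rim 72 above the table; fixed; its flat floor is about 200x150.
- mug: bystander: green-and-yellow bamboo mug blank, 91x88x100 (mm); origin at the centre of its underside; loose
- glue: bystander: white glue bottle, 54 across, 146 high (mm); origin at the centre of its underside; loose
- tape: bystander: tan tape roll, 97 across, 48 high (mm); origin at the centre of its underside; loose
- cup: bystander: yellow bamboo cup, 85 across, 88 high (mm); origin at the centre of its underside; loose
- masking: bystander: flat tan tape roll, 104 across, 25 high (mm); origin at the centre of its underside; loose
- shell: bystander: half shell of bamboo standing on its cut end, 56x70x85 (mm); origin at the centre of its underside; loose
- piece: The same bamboo trough; this origin is at the centre of its underside, 12.5 below piece_center.
Mind the look-alikes: they are no part of the job. Of the things that look like the piece, the larger one is meant.

How it is judged:
By the outcome, as a careful person would: the job done as asked, in the order asked, and still so for the second after the job is handed in, with the robot touching nothing.
It also fails if it takes over 69 s, if anything falls off the work surface, if the arm or the gripper's body presses on something with over 40 N, if the wrist force passes 120 N, or if a joint passes its speed limit or range.

### The arm

A 6-joint arm with a two-finger parallel gripper is mounted at the origin on the work surface; the furniture and walls round the work are solid. World frame = base frame: x ahead of the robot, y to its left, z up, the work surface at z = 0. Lengths are in m, angles in degrees, forces in N, time in s.
With the tool pointing down it reaches from about 0.25 to 0.8 m from the base axis. Payload 3.9 kg.
Tool frame: the origin (TCP) lies midway between the tips of the shut fingers; the grasp point (between the pads) lies 19 mm behind it; z points along the fingers, y is the line along which they close (so a half turn about z gives the same grasp; the last joint's range is limited). The gripper opens to 85 mm and grips with 20 to 120 N. Pads are 22 mm wide; open, the fingers measure 114 mm over their backs; the gripper's body (76 mm by 85 mm) begins 54 mm behind the grasp point. The pads swing forward as they close: fully open they stand 13 mm farther back than shut.
Start: joints at [-76.146, 14.897, -7.913, 67.191, 0, 90], TCP at [0.126, -0.51, 0.231] pointing down, gripper open.
Joint ranges: [-159.42, 159.42], [-47.68, 98.78], [-73.54, 78.23], [-108.79, 121.32], [-90, 84.71], [-180, 180]. Speed limits (degrees/s): [147.25, 147.25, 180, 180, 180, 180].

### API

Orientations are given as [roll, pitch, yaw] about the fixed x, y, z axes, in that order (R = Rz(yaw) Ry(pitch) Rx(roll)).
In Python, from station import telemetry, eyes, hand_in, recognise, spot_point gives the robot as it stands.
- The arm moves only by the shell command python3 -m handwheel 'ROWS' [FORCE]. ROWS is JSON, a list of rows, each a list of 3 entries, a list of its own where there are three numbers: the turn, a rotation vector about the tool's x, y, z in rad, then the shift along the tool's x, y, z in m, then the opening, from 0 (shut) to 1 (fully open). A call has 1 to 10 rows; each row is the pose to reach, as a shift and turn from the pose commanded when the call began, along the tool's axes at that moment; what a row does not reach only later rows make up. A row lasts 1/8 s, in which the tool goes at most 62.5 mm and 10.7 degrees, less where a joint would pass 70% of its speed; a pose out of reach is approached as far as the arm can. A call with a gripper value outside its range is refused whole. The fingers move at their own pace and stop on an object; FORCE is the grip in N (left out, the last holds). Time passes only in rows, so rows that repeat a pose let the fingers close. It gives the time, the measured TCP pose, the force, the opening and the grip force at its end, in the units of the state.
- telemetry.observe(): the state, without advancing time (a new reading comes with each control period).
- eyes.snapshot(name): name is "scene" or "top" or "wrist"; returns a dict with "image" (384x512x3 uint8, red, green, blue), "depth" (384x512 float32, m along the optical axis (not along the pixel's ray), 0 where there is no reading), "camera_matrix" (3x3 intrinsics, pixels), "T" (4x4, takes a point from camera to world coordinates); the wrist camera has in their place "tool_from_camera" (4x4, takes a point from camera to tool coordinates, whose origin is the TCP and whose axes are the flange's). Camera axes: x right, y down, z forward; pixel columns grow to the right and rows downward; lengths in m; the calibration is good to about 2 mm. A picture is of the moment at which its call begins: read the wrist's pose just before it.
- hand_in(): hands the job in; it is judged then, once.
Trained networks look in the newest picture that a camera, given by its name, has taken for a name from the list of things; names that differ only in an ending like _2 or _b are one class to them, and where a whole thing is asked for, a point or a joint stands for the part that bears it (a point fixed in the world has none). Each returns a list of dicts, best first, with "conf" (0 to 1); they miss things now and then, are a little off and sometimes report something else, mostly with a low value. They report only what shows in the picture. A call takes as long as a camera call. They do not tell look-alikes from the thing itself.
- recognise(camera, name): "position" ([x, y, z] in m, in world coordinates, good to about 4 mm: the middle of the surface that is visible of it).
- spot_point(camera, name): "position" ([x, y, z] in m, in world coordinates, good to about 4 mm: a listed point, or the origin of a listed thing).
The state is a dict: "t": time; "qpos": joint angles; "qvel": joint speeds; "effort": joint torques, N m; "tcp_pos": TCP position; "orientation": TCP orientation; "force": force on the tool from outside, world axes, zero at the start; "moment": the same for the moment, N m; "width": finger opening in m; "finger_force": force on a finger pad.
Only numpy, scipy, OpenCV 4.12 (cv2) and the standard library are available. Lean on these libraries where they do the work, as an engineer would, in place of code of your own. Each camera call takes 0.05 s, during which the arm holds its last target. There are 200 camera calls.

## Working session

There is one attempt and no reset: what is moved stays moved. The work goes in short steps, Python scripts to look and compute and a shell command to move; the robot and the scene stay as the last step left them, time stands still between calls to the robot, and variables do not carry over. Pictures are saved under pics/ and viewed, at most 12 in all, crops included, and the job is handed in when it is done.

```bash
ls; mkdir -p pics; cat > h.py <<'E'
import numpy as np, cv2
from station import telemetry, eyes, hand_in, recognise, spot_point
from scipy.spatial.transform import Rotation as R
np.set_printoptions(precision=4,suppress=True)
def st():
    s=telemetry.observe(); print('t',s['t'],'tcp',np.array(s['tcp_pos']),'rpy',np.array(s['orientation']),'F',np.array(s['force']),'w',s['width'],'ff',s['finger_force']); return s
def tcpT(s):
    T=np.eye(4);T[:3,:3]=R.from_euler('xyz',s['orientation'],degrees=True).as_matrix();T[:3,3]=s['tcp_pos'];return T
def snap(n):
    s=telemetry.observe(); d=eyes.snapshot(n)
    if n=='wrist': d['T']=tcpT(s)@d['tool_from_camera']
    return d
def cloud(d):
    z=d['depth'];K=d['camera_matrix'];v,u=np.mgrid[:z.shape[0],:z.shape[1]]
    P=np.stack([(u-K[0,2])/K[0,0]*z,(v-K[1,2])/K[1,1]*z,z],-1)
    W=P@d['T'][:3,:3].T+d['T'][:3,3]; W[z==0]=np.nan; return W
def save(d,f): cv2.imwrite(f,d['image'][...,::-1])
def delta(pos,yaw=None,s=None):
    "shift in tool axes from current tcp to pos"
    s=s or telemetry.observe();T=tcpT(s)
    return T[:3,:3].T@(np.array(pos)-T[:3,3])
E
python3 - <<'E'
from h import *
s=st()
for c in ('top','scene'):
    d=snap(c);save(d,f'pics/{c}0.png')
    for n in ['jig','stop_mid','pin','wedge_grip','wedge_tip','piece_center','basket_in','mug','glue','tape','cup','masking','shell']:
        r=spot_point(c,n); print(c,n,[(np.round(x['position'],3).tolist(),round(x['conf'],2)) for x in r[:3]])
E
```

```text
pics
t 0.0 tcp [ 0.1255 -0.5091  0.2305] rpy [-179.887    -0.0013   13.8535] F [ 0.3585 -0.2685  0.1403] w 0.08525049787064069 ff 0.0
top jig [([0.486, 0.013, 0.002], 0.66)]
top stop_mid [([0.599, 0.03, 0.029], 0.91)]
top pin [([0.624, 0.032, 0.035], 0.89)]
top wedge_grip [([0.517, -0.283, 0.061], 0.56), ([0.797, 0.087, -0.005], 0.44)]
top wedge_tip [([0.685, -0.306, 0.015], 0.75)]
top piece_center [([0.483, 0.013, 0.036], 0.95), ([0.498, 0.188, 0.009], 0.48)]
top basket_in [([0.496, 0.393, 0.002], 0.79), ([0.483, 0.016, 0.003], 0.19)]
top mug [([0.796, 0.089, -0.001], 0.93), ([0.7, 0.373, -0.002], 0.69), ([0.686, -0.303, 0.015], 0.62)]
top glue [([0.363, 0.164, 0.002], 0.74)]
top tape [([0.747, 0.244, 0.001], 0.96), ([0.511, -0.282, 0.001], 0.52)]
top cup [([0.33, -0.461, -0.002], 0.76)]
top masking [([0.358, -0.199, 0.001], 0.74)]
top shell [([0.699, 0.374, 0.002], 0.7)]
scene jig [([0.486, 0.014, -0.004], 0.64)]
scene stop_mid [([0.594, 0.027, 0.028], 0.7)]
scene pin [([0.618, 0.033, 0.031], 0.44), ([0.483, 0.014, 0.023], 0.43)]
scene wedge_grip [([0.513, -0.282, 0.064], 0.75)]
scene wedge_tip [([0.682, -0.31, 0.018], 0.73), ([0.618, 0.034, 0.035], 0.36)]
scene piece_center [([0.479, 0.018, 0.038], 0.71), ([0.498, 0.19, 0.008], 0.56), ([0.364, 0.157, -0.0], 0.2)]
scene basket_in [([0.498, 0.394, 0.003], 0.97)]
scene mug []
scene glue [([0.363, 0.158, -0.001], 0.62), ([0.484, 0.017, 0.001], 0.57)]
scene tape [([0.744, 0.238, -0.003], 0.75)]
scene cup [([0.331, -0.462, -0.001], 0.9)]
scene masking []
scene shell [([0.595, 0.029, 0.028], 0.59), ([0.747, 0.239, -0.001], 0.55), ([0.704, 0.377, 0.001], 0.5)]
```

View pics/top0.png

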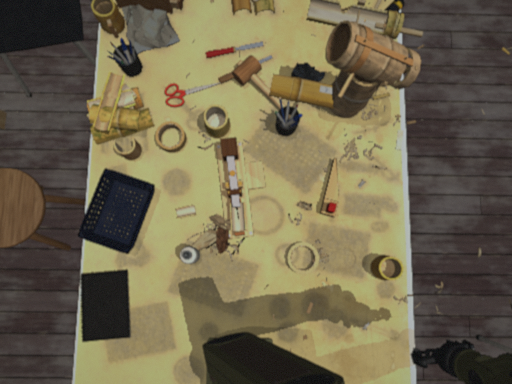

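View pics/scene0.png

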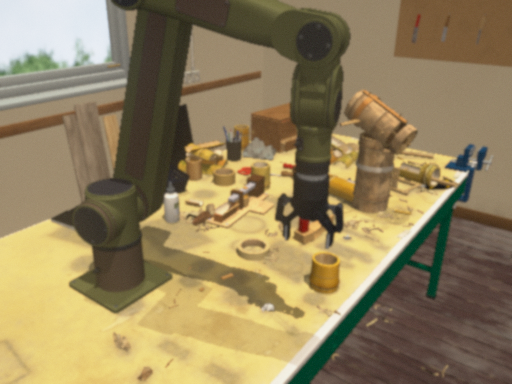

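The top view shows the jig at about (232,190) with its spring box up the image. The wedge has its red grip at (330,207) and tip at (333,163). The trough sits in the jig near (237,218), the navy basket is at (118,210), and a flat black mat that looks like the basket is at (105,305). The scene view agrees. I'll go above the wedge grip next.

```bash
python3 -m handwheel '[[[0,0,0.51],[0.432,-0.126,0],1],[[0,0,0.51],[0.432,-0.126,0],1],[[0,0,0.51],[0.432,-0.126,0],1],[[0,0,0.51],[0.432,-0.126,0],1],[[0,0,0.51],[0.432,-0.126,0],1],[[0,0,0.51],[0.432,-0.126,0],1],[[0,0,0.51],[0.432,-0.126,0],1],[[0,0,0.51],[0.432,-0.126,0],1],[[0,0,0.51],[0.432,-0.126,0],1],[[0,0,0.51],[0.432,-0.126,0],1]]'
python3 - <<'E'
from h import *
s=st();print(s['qpos'])
d=snap('wrist');save(d,'pics/w1.png')
for n in ['wedge_grip','wedge_tip','wedge','stop_mid','pin']:
    print(n,[(np.round(x['position'],4).tolist(),round(x['conf'],2)) for x in spot_point('wrist',n)[:2]])
W=cloud(d);im=d['image'].astype(int)
red=(im[...,0]>110)&(im[...,1]<70)&(im[...,2]<70)
P=W[red];print(red.sum(),np.nanpercentile(P,[2,50,98],axis=0))
t=red&(W[...,2]>np.nanpercentile(P[:,2],60)-0.004)
Q=W[t][:,:2].astype(np.float32);print('rect',cv2.minAreaRect(Q[~np.isnan(Q).any(1)]))
print(d['T'])
E
```

```text
t: 2.65
tcp_pos: [0.5143, -0.2841, 0.2311]
orientation: [180.0, 0.1, -15.4]
force: [0.0, 0.2, -1.0]
width: 0.0854
finger_force: 0.0
t 2.65 tcp [ 0.5143 -0.2841  0.2311] rpy [179.9836   0.057  -15.3727] F [ 0.006   0.2336 -1.0315] w 0.08544180928867146 ff 0.0
[-28.898   21.1421   1.1771  70.0865  -0.0293 166.4748]
wedge_grip [([0.519, -0.2868, 0.0588], 0.87)]
wedge_tip [([0.6826, -0.3071, 0.0201], 0.63)]
wedge [([0.5168, -0.281, 0.0019], 0.83)]
stop_mid [([0.5992, 0.0309, 0.031], 0.92), ([0.3561, -0.1986, 0.0008], 0.71)]
pin []
154 [[ 0.5046 -0.295   0.0804]
 [ 0.516  -0.2885  0.0817]
 [ 0.5264 -0.2758  0.0829]]
rect ((0.5151724815368652, -0.2862050533294678), (0.016084380447864532, 0.024053562432527542), 68.70923614501953)
[[-0.2652 -0.9127 -0.3108  0.594 ]
 [-0.9642  0.251   0.0856 -0.3074]
 [-0.0001  0.3224 -0.9466  0.3733]
 [ 0.      0.      0.      1.    ]]
```

View pics/w1.png

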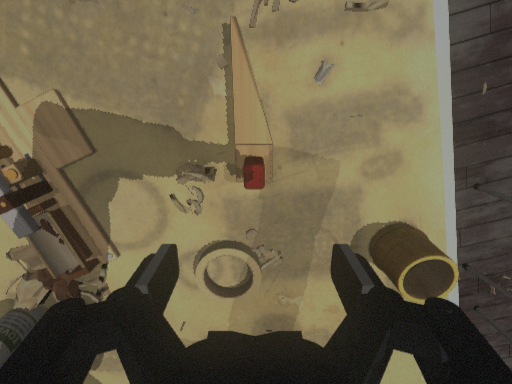

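The wrist view shows the red grip at (254,172), the tip at (234,17) and the flat edge running straight up on the left. I'll fit the wedge's yaw from the depth.

```bash
python3 - <<'E'
from h import *
d=snap('wrist');W=cloud(d)
m=(W[...,2]>0.027)&(W[...,2]<0.041)&(W[...,0]>0.47)&(W[...,0]<0.71)&(abs(W[...,1]+0.29)<0.06)
Q=W[m];print(m.sum(),'z',np.median(Q[:,2]))
hull=cv2.convexHull(Q[:,:2].astype(np.float32))
_,tri=cv2.minEnclosingTriangle(hull);print(tri.reshape(-1,2))
# flat edge: leftmost pixels per row
L=[];Rr=[]
for r in range(20,140):
    c=np.where(m[r])[0]
    if len(c)>4: L.append(W[r,c[0]]);Rr.append(W[r,c[-1]])
for n,E in(('flat',L),('slant',Rr)):
    E=np.array(E,np.float32);v=cv2.fitLine(E[:,:2],cv2.DIST_HUBER,0,.001,.001).ravel();print(n,np.degrees(np.arctan2(v[1],v[0])),v)
P=W.copy();im=d['image'].astype(int)
t=(W[...,2]>0.076)&(W[...,2]<0.088)&(abs(W[...,0]-.516)<.03)&(abs(W[...,1]+.285)<.03)
Q=W[t];print('grip top',t.sum(),np.median(Q[:,2]),cv2.minAreaRect(Q[:,:2].astype(np.float32)))
E
```

```text
3680 z 0.033693313705006
[[ 0.4866 -0.3171]
 [ 0.5005 -0.2564]
 [ 0.7074 -0.3097]]
flat -14.566426 [ 0.9679 -0.2515  0.6129 -0.286 ]
slant 1.8990548 [ 0.9995  0.0331  0.6149 -0.3122]
grip top 519 0.08128541962472274 ((0.5143227577209473, -0.28424403071403503), (0.02304529957473278, 0.030143875628709793), 75.12155151367188)
```

```bash
python3 -m handwheel '[[[0,0,-0.01],[0,0,0.06],1],[[0,0,-0.01],[0,0,0.12],1],[[0,0,-0.01],[0,0,0.165],1],[[0,0,-0.01],[0,0,0.187],1],[[0,0,-0.01],[0,0,0.187],0.6],[[0,0,-0.01],[0,0,0.187],0.2],[[0,0,-0.01],[0,0,0.187],0],[[0,0,-0.01],[0,0,0.187],0],[[0,0,-0.01],[0,0,0.187],0],[[0,0,-0.01],[0,0,0.187],0]]' 60
python3 - <<'E'
from h import *
s=st()
E
```

```text
t: 4.25
tcp_pos: [0.5161, -0.2845, 0.0459]
orientation: [180.0, -0.2, -14.8]
force: [-0.3, 0.3, 6.6]
width: 0.0236
finger_force: 59.7
t 4.25 tcp [ 0.5161 -0.2845  0.0459] rpy [179.9575  -0.1735 -14.7954] F [-0.3091  0.3098  6.649 ] w 0.023599818728555606 ff 59.70784664154053
```

```bash
python3 -m handwheel '[[[0,0,0],[0,0,-0.03],0],[[0,0,0],[0,0,-0.08],0],[[0,0,-0.18],[0.01,-0.01,-0.134],0],[[0,0,-0.36],[0.02,-0.03,-0.134],0],[[0,0,-0.54],[0.04,-0.05,-0.134],0],[[0,0,-0.72],[0.06,-0.07,-0.134],0],[[0,0,-0.9],[0.08,-0.1,-0.134],0],[[0,0,-1.08],[0.1,-0.12,-0.134],0],[[0,0,-1.26],[0.105,-0.141,-0.134],0],[[0,0,-1.44],[0.105,-0.141,-0.134],0]]'
python3 -m handwheel '[[[0,0,-0.18],[0,0,0],0],[[0,0,-0.36],[0,0,0],0],[[0,0,-0.53],[0,0,0],0],[[0,0,-0.53],[0,0,0],0],[[0,0,-0.53],[0,0,0],0]]'
python3 - <<'E'
from h import *
s=st();print(s['qpos'])
d=snap('wrist');save(d,'pics/w2.png')
np.savez('w2.npz',image=d['image'],depth=d['depth'],T=d['T'],camera_matrix=d['camera_matrix'])
for n in ['wedge_grip','wedge_tip','wedge','stop_mid','pin','jig','piece_center']:
    print(n,[(np.round(x['position'],4).tolist(),round(x['conf'],2)) for x in spot_point('wrist',n)[:2]])
E
```

```text
t: 5.5
tcp_pos: [0.6528, -0.1727, 0.1772]
orientation: [-179.9, 0.0, 68.2]
force: [-0.1, -0.0, -3.0]
width: 0.0231
finger_force: 59.3
t: 6.12
tcp_pos: [0.6522, -0.1744, 0.178]
orientation: [-180.0, -0.0, 97.9]
force: [-0.1, 0.8, -2.3]
width: 0.0234
finger_force: 59.3
t 6.125 tcp [ 0.6522 -0.1744  0.178 ] rpy [-179.9574   -0.0087   97.9429] F [-0.051   0.8207 -2.3463] w 0.02342940561688135 ff 59.34314489364624
[-14.9674  31.222    9.879   68.6997  -0.0085  67.0896]
wedge_grip [([0.6536, -0.1776, 0.1897], 0.61)]
wedge_tip []
wedge [([0.6528, -0.1732, 0.1322], 0.75)]
stop_mid []
pin [([0.6511, -0.1774, 0.1902], 0.47)]
jig []
piece_center []
```

View pics/w2.png

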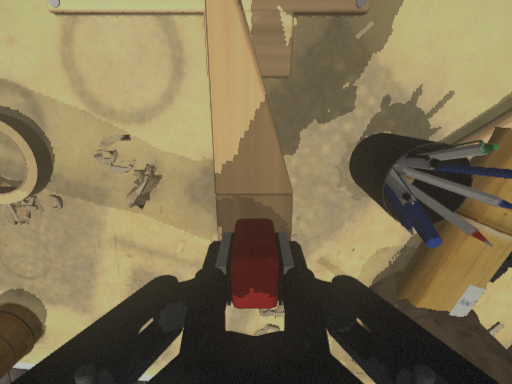

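The wrist view shows the wedge held squarely, with its tip off the top edge. The jig plate edge is only just visible at row 10. I'll rise and shift sideways to see the jig and the gap.

```bash
python3 -m handwheel '[[[0,0,0],[0.02,-0.03,-0.05],0],[[0,0,0],[0.04,-0.06,-0.10],0],[[0,0,0],[0.06,-0.08,-0.15],0],[[0,0,0],[0.06,-0.08,-0.15],0],[[0,0,0],[0.06,-0.08,-0.15],0]]'
python3 - <<'E'
from h import *
s=st()
d=snap('wrist');save(d,'pics/w3.png')
np.savez('w3.npz',image=d['image'],depth=d['depth'],T=d['T'],camera_matrix=d['camera_matrix'])
for n in ['wedge_grip','wedge_tip','wedge','stop_mid','pin','jig','piece_center','basket_in']:
    print(n,[(np.round(x['position'],4).tolist(),round(x['conf'],2)) for x in spot_point('wrist',n)[:2]])
print(d['camera_matrix'])
E
```

```text
t: 7.15
tcp_pos: [0.5651, -0.1263, 0.3281]
orientation: [180.0, 0.0, 98.1]
force: [0.1, 0.5, -2.5]
width: 0.0233
finger_force: 60.0
t 7.15 tcp [ 0.5651 -0.1263  0.3281] rpy [179.9669   0.0226  98.0794] F [ 0.0648  0.5163 -2.5337] w 0.02325266829983449 ff 60.00774800777435
wedge_grip [([0.5677, -0.1278, 0.3414], 0.83)]
wedge_tip [([0.6201, 0.0337, 0.0334], 0.5)]
wedge [([0.565, -0.1283, 0.2822], 0.69), ([0.3284, -0.4605, 0.0022], 0.43)]
stop_mid [([0.6005, 0.0338, 0.0298], 0.81)]
pin [([0.6187, 0.0326, 0.0341], 0.91)]
jig []
piece_center [([0.4837, 0.0144, 0.0339], 0.88)]
basket_in []
[[268.2405   0.     254.3736]
 [  0.     268.2405 191.1894]
 [  0.       0.       1.    ]]
```

View pics/w3.png

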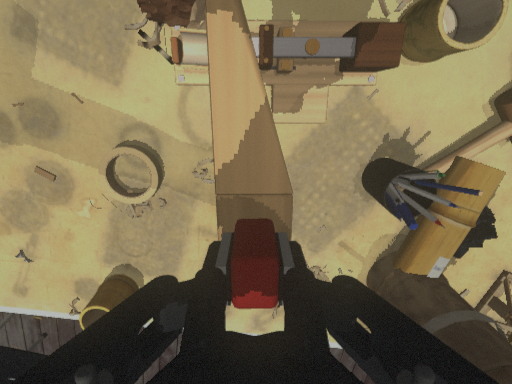

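The view shows the nest and trough at (195,48), the bridge at (267,47), the bar at (320,47), the spring box at (378,45), and the apron at (300,100). The stop block is just right of the bridge. I'll fit the jig axes from the depth.

```bash
python3 - <<'E'
from h import *
d=dict(np.load('w3.npz'));W=cloud(d);P=W.reshape(-1,3)
o0=np.array([.484,.014]);a0=np.radians(8)
def J(P,o,a):
    c,s=np.cos(a),np.sin(a);q=P[...,:2]-o;return np.stack([q@[c,s],q@[-s,c],P[...,2]],-1)
q=J(W,o0,a0)
def sel(x0,x1,y0,y1,z0,z1): 
    return (q[...,0]>x0)&(q[...,0]<x1)&(q[...,1]>y0)&(q[...,1]<y1)&(q[...,2]>z0)&(q[...,2]<z1)
for n,m in(('box',sel(.17,.27,-.06,.06,.076,.095)),('bar',sel(.09,.185,-.03,.03,.062,.074)),('bridge',sel(.05,.1,-.05,.05,.075,.09)),('stop',sel(.095,.13,-.05,.05,.043,.053)),('apron',sel(.085,.19,-.11,-.05,.008,.017)),('pinmid',sel(.12,.15,-.02,.02,.02,.054))):
    Q=W[m]
    if len(Q)<5: print(n,len(Q));continue
    r=cv2.minAreaRect(Q[:,:2].astype(np.float32));
    print(n,len(Q),'z',np.median(Q[:,2]).round(4),np.round(r[0],4),np.round(r[1],4),round(r[2],1),'jig pct x',np.percentile(q[m][:,0],[1,50,99]),'y',np.percentile(q[m][:,1],[1,50,99]))
# lower plate edge
m=sel(-.08,.3,-.15,.0,.008,.017);E=[]
for c in range(180,380):
    r=np.where(m[:,c])[0]
    if len(r)>1: E.append((c,r[-1],*W[r[-1],c]))
E=np.array(E);k=E[:,1]<95;v=cv2.fitLine(E[k][:,2:4].astype(np.float32),cv2.DIST_HUBER,0,.001,.001).ravel();print('plate edge',np.degrees(np.arctan2(v[1],v[0])),J(np.array([[v[2],v[3],0]]),o0,a0))
# wedge
T=tcpT(telemetry.observe());t=(W-T[:3,3])@T[:3,:3]
mw=(t[...,2]>-.0)&(t[...,2]<.03)&(abs(t[...,1])<.04)&(t[...,0]>.03)
print('wedge top z tool',np.median(t[mw][:,2]),mw.sum())
L=[];Rr=[]
for r in range(0,150):
    c=np.where(mw[r])[0]
    if len(c)>3:L.append(t[r,c[0]]);Rr.append(t[r,c[-1]])
for n,E in(('L',L),('R',Rr)):
    E=np.array(E,np.float32);v=cv2.fitLine(E[:,:2],cv2.DIST_HUBER,0,.001,.001).ravel();print(n,np.degrees(np.arctan2(v[1],v[0])),'y at x=0',v[3]-v[2]*v[1]/v[0],'xmax',E[:,0].max())
g=(t[...,2]<-.028)&(t[...,2]>-.05)&(abs(t[...,1])<.014)&(abs(t[...,0])<.02)
print('gripblock',g.sum(),cv2.minAreaRect(t[g][:,:2].astype(np.float32)),np.median(t[g][:,2]))
E
```

```text
box 2145 z 0.0838 [0.7029 0.0438] [0.06   0.0525] 8.0 jig pct x [0.1914 0.2197 0.2497] y [-0.0271 -0.0007  0.0246]
bar 1473 z 0.0679 [0.6203 0.0321] [0.0948 0.0245] 7.8 jig pct x [0.0909 0.137  0.1838] y [-0.0131 -0.0014  0.0108]
bridge 561 z 0.0807 [0.5588 0.0232] [0.0179 0.0463] 6.7 jig pct x [0.0664 0.0754 0.0843] y [-0.0243 -0.0013  0.0214]
stop 350 z 0.0483 [0.5887 0.0277] [0.0205 0.0562] 8.7 jig pct x [0.0956 0.1054 0.1157] y [-0.0289 -0.0135  0.027 ]
apron 1927 z 0.0118 [ 0.628  -0.0443] [0.0902 0.0547] 8.0 jig pct x [0.0905 0.1344 0.1778] y [-0.105  -0.0764 -0.0505]
pinmid 3
plate edge 7.752778 [[ 0.0715 -0.0452  0.    ]]
wedge top z tool 0.012256414008009784 10780
L -0.31975585 y at x=0 -0.024067841 xmax 0.12863664
R -16.701202 y at x=0 0.03127377 xmax 0.12774749
gripblock 3454 ((-0.001785431057214737, -2.4947337806224823e-05), (0.029783109202980995, 0.02796158194541931), 0.06281210482120514) -0.036001134312716246
```

```bash
python3 -m handwheel '[[[0,0,0],[-0.04,0.05,0.02],0],[[0,0,0],[-0.064,0.081,0.08],0],[[0,0,0],[-0.064,0.081,0.14],0],[[0,0,0],[-0.064,0.081,0.2],0],[[0,0,0],[-0.064,0.081,0.24],0],[[0,0,0],[-0.064,0.081,0.264],0],[[0,0,0],[-0.064,0.081,0.264],0],[[0,0,0],[-0.064,0.081,0.264],0]]'
cat >> h.py <<'E'
O=np.array([.4831,.0129]);A=np.radians(8.0)
def jig(p):
    c,s=np.cos(A),np.sin(A);q=np.array(p)[:2]-O;return np.array([q@[c,s],q@[-s,c]])
def rep():
    s=st();c,sn=np.cos(A),np.sin(A);F=s['force'];print('jig tcp',jig(s['tcp_pos']),'tip y',jig(s['tcp_pos'])[1]+.168,'underside',s['tcp_pos'][2]-.046,'yaw rel',s['orientation'][2]-98,'Fjig',F[0]*c+F[1]*sn,-F[0]*sn+F[1]*c,F[2]);return s
E
python3 - <<'E'
from h import *
rep();d=snap('wrist');np.savez('w4.npz',image=d['image'],depth=d['depth'],T=d['T'],camera_matrix=d['camera_matrix'])
i=d['image'];cv2.imwrite('pics/w4.png',cv2.resize(i[:200,120:400,::-1],None,fx=2.5,fy=2.5))
E
```

```text
t: 8.6
tcp_pos: [0.6551, -0.1785, 0.0656]
orientation: [179.9, 0.0, 98.1]
force: [-0.1, -1.0, -2.3]
width: 0.0233
finger_force: 60.2
t 8.6 tcp [ 0.6551 -0.1785  0.0656] rpy [179.897    0.0467  98.0796] F [-0.1286 -1.0303 -2.3034] w 0.0232793658858699 ff 60.1678204536438
jig tcp [ 0.1436 -0.2135] tip y -0.045518434565532256 underside 0.019551553328237936 yaw rel 0.0796481906248232 Fjig -0.27077833497898596 -1.0024059399861915 -2.30336206156712
```

View pics/w4.png

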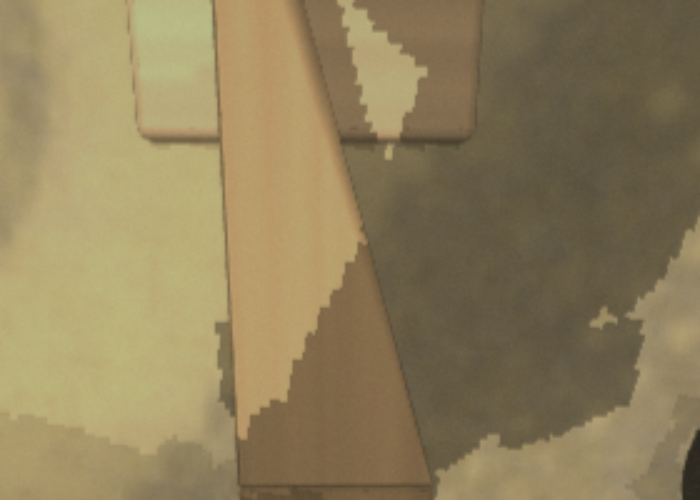

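The crop shows the wedge over the apron (apron front edge at row 138), aligned with the jig. I'll lower it to just above the plate and advance to the gap mouth.

```bash
python3 -m handwheel '[[[0,0,0],[0,0,0.004],0],[[0,0,0],[0.005,0,0.006],0],[[0,0,0],[0.015,0,0.006],0],[[0,0,0],[0.025,0,0.006],0],[[0,0,0],[0.028,0,0.006],0],[[0,0,0],[0.028,0,0.006],0]]'
python3 -c "
from h import *
rep()"
python3 -m handwheel '[[[0,0,0],[0,-0.001,0],0],[[0,0,0],[0,-0.002,0],0],[[0,0,0],[0,-0.0025,0],0],[[0,0,0],[0,-0.0025,0],0]]'
python3 -c "
from h import *
rep()"
```

```text
t: 9.4
tcp_pos: [0.6501, -0.1498, 0.0584]
orientation: [180.0, -0.0, 98.1]
force: [0.6, 0.3, -1.6]
width: 0.0237
finger_force: 60.3
t 9.4 tcp [ 0.6501 -0.1498  0.0584] rpy [179.9956  -0.0298  98.1233] F [ 0.6407  0.3356 -1.6072] w 0.02371816275369083 ff 60.34256100654602
jig tcp [ 0.1427 -0.1843] tip y -0.016320457692450746 underside 0.012402251611417586 yaw rel 0.12326321429905818 Fjig 0.6811730117636715 0.2432123225505879 -1.6072230663485136
t: 9.9
tcp_pos: [0.6488, -0.1508, 0.0586]
orientation: [179.9, -0.0, 98.0]
force: [3.9, 2.8, -1.7]
width: 0.0231
finger_force: 60.2
t 9.9 tcp [ 0.6488 -0.1508  0.0586] rpy [179.8692  -0.0098  98.0381] F [ 3.8924  2.837  -1.7206] w 0.023118378856673335 ff 60.228747725486755
jig tcp [ 0.1413 -0.1851] tip y -0.017146441746693775 underside 0.01263735245789089 yaw rel 0.03809592143532825 Fjig 4.249346274810357 2.2676836222526044 -1.7205731973109777
```

The stop block is felt at about jig x = 117, so the gap is about 13. I'll advance to first pin contact, then slowly on.

```bash
python3 -m handwheel '[[[0,0,0],[0.006,0.001,0],0],[[0,0,0],[0.012,0.001,0],0],[[0,0,0],[0.018,0.001,0],0],[[0,0,0],[0.024,0.001,0],0],[[0,0,0],[0.030,0.001,0],0],[[0,0,0],[0.036,0.001,0],0],[[0,0,0],[0.041,0.001,0],0],[[0,0,0],[0.046,0.001,0],0],[[0,0,0],[0.050,0.001,0],0],[[0,0,0],[0.050,0.001,0],0]]'
python3 -c "
from h import *
rep()"
```

```text
t: 11.15
tcp_pos: [0.6426, -0.1031, 0.0593]
orientation: [179.9, 0.3, 98.0]
force: [4.7, -6.6, 2.3]
width: 0.0235
finger_force: 60.7
t 11.15 tcp [ 0.6426 -0.1031  0.0593] rpy [179.9051   0.284   98.0359] F [ 4.66   -6.5722  2.3366] w 0.02347054580226723 ff 60.73164224624634
jig tcp [ 0.1418 -0.1371] tip y 0.030928038556668064 underside 0.013315336551936688 yaw rel 0.035851871893740395 Fjig 3.7000027459525646 -7.156829711572649 2.3365776327992105
```

```bash
python3 -m handwheel '[[[0,0,0],[0.004,0,0],0],[[0,0,0],[0.008,0,0],0],[[0,0,0],[0.012,0,0],0],[[0,0,0],[0.016,0,0],0],[[0,0,0],[0.020,0,0],0],[[0,0,0],[0.024,0,0],0],[[0,0,0],[0.028,0,0],0],[[0,0,0],[0.032,0,0],0],[[0,0,0],[0.036,0,0],0],[[0,0,0],[0.040,0,0],0]]'
python3 -c "
from h import *
rep()"
python3 -m handwheel '[[[0,0,0],[0.004,0,0],0],[[0,0,0],[0.008,0,0],0],[[0,0,0],[0.012,0,0],0],[[0,0,0],[0.016,0,0],0],[[0,0,0],[0.020,0,0],0],[[0,0,0],[0.023,0,0],0],[[0,0,0],[0.026,0,0],0],[[0,0,0],[0.028,0,0],0],[[0,0,0],[0.028,0,0],0]]'
python3 -c "
from h import *
rep()"
```

```text
t: 12.4
tcp_pos: [0.6372, -0.0652, 0.0596]
orientation: [179.9, 0.5, 98.0]
force: [4.3, -10.5, 3.3]
width: 0.0234
finger_force: 60.9
t 12.4 tcp [ 0.6372 -0.0652  0.0596] rpy [179.9016   0.4692  97.9843] F [  4.3262 -10.5147   3.3076] w 0.0233594948811174 ff 60.935760140419006
jig tcp [ 0.1417 -0.0988] tip y 0.06920815108466415 underside 0.013602642526214417 yaw rel -0.015660849977365388 Fjig 2.820781244375882 -11.014459707678153 3.307603859473292
t: 13.52
tcp_pos: [0.6333, -0.0379, 0.0596]
orientation: [179.9, 0.5, 98.0]
force: [4.4, -10.5, 2.8]
width: 0.0232
finger_force: 61.0
t 13.525 tcp [ 0.6333 -0.0379  0.0596] rpy [179.9005   0.5276  97.9829] F [  4.3688 -10.4878   2.8276] w 0.023152027769629487 ff 60.973021388053894
jig tcp [ 0.1417 -0.0712] tip y 0.0967753493744179 underside 0.013647665603775783 yaw rel -0.017136396057821912 Fjig 2.866653475681932 -10.993759551478693 2.827573365348116
```

```bash
python3 -m handwheel '[[[0,0,0],[0.002,0,0],0],[[0,0,0],[0.004,0,0],0],[[0,0,0],[0.006,0,0],0],[[0,0,0],[0.008,0,0],0],[[0,0,0],[0.009,0,0],0]]'
python3 -c "
from h import *
rep()
d=snap('wrist');W=cloud(d);c,s=np.cos(A),np.sin(A)
q=np.stack([(W[...,:2]-O)@[c,s],(W[...,:2]-O)@[-s,c],W[...,2]],-1)
m=(q[...,0]>0.02)&(q[...,0]<.066)&(abs(q[...,1])<.02)&(q[...,2]>.06)&(q[...,2]<.072);print('nose visible',m.sum(),q[m][:,0].min() if m.any() else '')
"
```

```text
t: 14.15
tcp_pos: [0.6321, -0.0297, 0.0597]
orientation: [179.9, 0.6, 98.0]
force: [4.8, -13.1, 4.0]
width: 0.0234
finger_force: 61.0
t 14.15 tcp [ 0.6321 -0.0297  0.0597] rpy [179.9041   0.6089  97.9578] F [  4.8358 -13.0657   3.9578] w 0.02337195449795118 ff 60.989331007003784
jig tcp [ 0.1416 -0.0629] tip y 0.10506659420668593 underside 0.01368974999033059 yaw rel -0.04217117851901264 Fjig 2.970383969810039 -13.611595015106394 3.957752698026462
nose visible 472 0.05397452963758639
```

```bash
python3 -m handwheel '[[[0,0,0],[0.001,0,0],0],[[0,0,0],[0.002,0,0],0],[[0,0,0],[0.003,0,0],0],[[0,0,0],[0.003,0,0],0]]'
cat > nose.py <<'E'
from h import *
import sys
rep()
d=snap('wrist');W=cloud(d);c,s=np.cos(A),np.sin(A)
q=np.stack([(W[...,:2]-O)@[c,s],(W[...,:2]-O)@[-s,c],W[...,2]],-1)
m=(q[...,0]>0.02)&(q[...,0]<.066)&(abs(q[...,1])<.02)&(q[...,2]>.06)&(q[...,2]<.072);print('nose',m.sum(),np.percentile(q[m][:,0],1) if m.any() else '')
if len(sys.argv)>1: save(d,sys.argv[1])
E
python3 nose.py
python3 -m handwheel '[[[0,0,0],[0.001,0,0],0],[[0,0,0],[0.002,0,0],0],[[0,0,0],[0.002,0,0],0]]'
python3 nose.py
```

```text
t: 14.7
tcp_pos: [0.6317, -0.0268, 0.0597]
orientation: [179.9, 0.6, 98.0]
force: [4.1, -12.1, 4.2]
width: 0.0237
finger_force: 61.0
t 14.7 tcp [ 0.6317 -0.0268  0.0597] rpy [179.9037   0.6052  97.959 ] F [  4.1479 -12.0831   4.2052] w 0.023746751698392993 ff 61.004923582077026
jig tcp [ 0.1416 -0.0599] tip y 0.10805629195770683 underside 0.01368271341082511 yaw rel -0.04096131178465612 Fjig 2.4258600624832143 -12.542816115872863 4.2051814192383645
nose 382 0.05579486484954886
t: 15.12
tcp_pos: [0.6314, -0.0248, 0.0597]
orientation: [179.9, 0.6, 98.0]
force: [4.2, -13.1, 4.6]
width: 0.0233
finger_force: 61.0
t 15.125 tcp [ 0.6314 -0.0248  0.0597] rpy [179.904    0.6134  97.956 ] F [  4.2173 -13.1494   4.6313] w 0.0232967843562622 ff 61.012959480285645
jig tcp [ 0.1416 -0.058 ] tip y 0.1099954914330384 underside 0.013691202297729348 yaw rel -0.04401938112438586 Fjig 2.3462507512600146 -13.608344028706176 4.631269707303166
nose 322 0.05614442602366339
```

```bash
python3 -m handwheel '[[[0,0,0],[0.001,0,0],0],[[0,0,0],[0.002,0,0],0],[[0,0,0],[0.002,0,0],0]]'
python3 nose.py pics/w5.png
```

```text
t: 15.55
tcp_pos: [0.6311, -0.0234, 0.0598]
orientation: [179.9, 0.7, 97.9]
force: [5.0, -14.1, 3.9]
width: 0.0236
finger_force: 61.0
t 15.55 tcp [ 0.6311 -0.0234  0.0598] rpy [179.9075   0.6815  97.9346] F [  5.0432 -14.1039   3.9258] w 0.023616299193223556 ff 61.043397188186646
jig tcp [ 0.1415 -0.0566] tip y 0.11140495882983406 underside 0.013751068896464165 yaw rel -0.0654494288525882 Fjig 3.031240330177464 -14.668532709815029 3.9257892055101835
nose 282 0.05652732827207355
```

The catch is back on its end stop (nose at 56.5, force rising). I'll let go of the wedge and lift straight off.

```bash
python3 -m handwheel '[[[0,0,0],[0,0,0],0.5],[[0,0,0],[0,0,0],0.6],[[0,0,0],[0,0,0],0.6],[[0,0,0],[0,0,-0.01],0.6],[[0,0,0],[0,0,-0.04],0.6],[[0,0,0],[0,0,-0.09],0.6],[[0,0,0],[-0.03,0,-0.14],0.6],[[0,0,0],[-0.05,0,-0.17],0.6],[[0,0,0],[-0.05,0,-0.17],0.6]]'
python3 nose.py pics/w6.png
```

```text
t: 16.73
tcp_pos: [0.6388, -0.0688, 0.2321]
orientation: [179.6, 0.1, 98.0]
force: [0.0, -0.2, 0.1]
width: 0.0516
finger_force: 0.0
t 16.725 tcp [ 0.6388 -0.0688  0.2321] rpy [179.6132   0.0973  97.9897] F [ 0.0303 -0.2298  0.1212] w 0.051553572911619924 ff 0.0
jig tcp [ 0.1428 -0.1025] tip y 0.06546113707694098 underside 0.18612071235848454 yaw rel -0.010346822537471212 Fjig -0.001970992905043493 -0.23174407074145487 0.1212010514715357
nose 178 0.05658453221795313
```

View pics/w6.png

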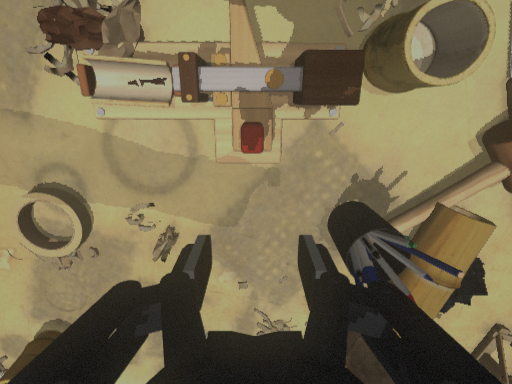

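The wedge holds: the nose stays at 56.6 with the hand off. The red grip is at (252,137) and the trough at (130,80), clear of the catch. Next I'll measure the trough and the basket.

```bash
python3 - <<'E'
from h import *
d=snap('wrist');W=cloud(d);c,s=np.cos(A),np.sin(A)
q=np.stack([(W[...,:2]-O)@[c,s],(W[...,:2]-O)@[-s,c],W[...,2]],-1)
for z0,z1 in((.03,.056),(.047,.056)):
    m=(abs(q[...,0])<.0485)&(abs(q[...,1])<.04)&(q[...,2]>z0)&(q[...,2]<z1)
    print(m.sum(),np.percentile(q[m],[1,50,99],axis=0),cv2.minAreaRect(q[m][:,:2].astype(np.float32)))
for n in ['piece_center']: print(n,[(jig(x['position']),x['position'][2],round(x['conf'],2)) for x in spot_point('wrist',n)[:2]])
for cam in('top','scene'):
    d=snap(cam);W=cloud(d)
    for z0,z1 in ((.06,.085),(-.002,.02)):
        m=(abs(W[...,0]-.497)<.17)&(abs(W[...,1]-.393)<.14)&(W[...,2]>z0)&(W[...,2]<z1)
        g=d['image'].max(-1)<75
        m&=g
        if m.sum()>20: print(cam,z0,m.sum(),cv2.minAreaRect(W[m][:,:2].astype(np.float32)),np.percentile(W[m],[2,50,98],axis=0).tolist())
E
```

```text
3533 [[-0.0481 -0.0264  0.0301]
 [ 0.0008 -0.0003  0.0367]
 [ 0.0459  0.0248  0.0523]] ((-0.0015354901552200317, 0.0011799894273281097), (0.055116258561611176, 0.09547436982393265), 86.52454376220703)
784 [[-0.0428 -0.0275  0.0471]
 [-0.0001  0.0172  0.0498]
 [ 0.0467  0.0249  0.0529]] ((0.0009707622230052948, -0.001587849110364914), (0.049894627183675766, 0.09013549983501434), 86.52454376220703)
piece_center [(array([0.0029, 0.0013]), 0.0329, 0.85), (array([0.3199, 0.031 ]), 0.0029, 0.38)]
top 0.06 750 ((0.49056562781333923, 0.39509132504463196), (0.1768854707479477, 0.22753500938415527), 71.69512939453125) [[0.36764732366471586, 0.2872486250144226, 0.06080052668324965], [0.4682923183870994, 0.4086378691153849, 0.07103187885042805], [0.6150606013605538, 0.5033411355925715, 0.078335293265743]]
top -0.002 2444 ((0.4858311116695404, 0.4117378890514374), (0.17363151907920837, 0.2190275341272354), 73.27565002441406) [[0.39683523630957696, 0.323481818020344, 0.0006263281744606885], [0.4922556144964162, 0.3998850027176858, 0.007829079593854926], [0.5896615814744476, 0.47577248754715373, 0.017923603188761798]]
scene 0.06 406 ((0.4967602491378784, 0.38755911588668823), (0.18974187970161438, 0.22266782820224762), 70.41299438476562) [[0.37325533873943545, 0.2778052156742006, 0.06031226300746108], [0.5111161547788624, 0.33946855441787926, 0.06788120330759206], [0.6171941624364153, 0.4887349233086752, 0.07575430967915654]]
scene -0.002 187 ((0.5328391790390015, 0.4151504337787628), (0.2808496952056885, 0.17966653406620026), 55.27876281738281) [[0.39299224930408383, 0.3010060007809154, -0.0003688746547715026], [0.5062493398254583, 0.40878669646248633, 0.013589022977882448], [0.6086469141712024, 0.4974301298801263, 0.01966499569265014]]
```

```bash
python3 -m handwheel '[[[0,0,-0.18],[0.02,-0.03,0],1],[[0,0,-0.36],[0.04,-0.06,0],1],[[0,0,-0.54],[0.06,-0.09,0],1],[[0,0,-0.72],[0.08,-0.12,0.02],1],[[0,0,-0.9],[0.102,-0.142,0.04],1],[[0,0,-1.08],[0.102,-0.142,0.06],1],[[0,0,-1.26],[0.102,-0.142,0.06],1],[[0,0,-1.44],[0.102,-0.142,0.06],1],[[0,0,-1.571],[0.102,-0.142,0.06],1],[[0,0,-1.571],[0.102,-0.142,0.06],1]]'
python3 -m handwheel '[[[0,0,0],[0,0,0],1],[[0,0,0],[0,0,0],1]]'
python3 - <<'E'
from h import *
s=rep();d=snap('wrist');save(d,'pics/w7.png');W=cloud(d);T=tcpT(s)
c,sn=np.cos(A),np.sin(A)
q=np.stack([(W[...,:2]-O)@[c,sn],(W[...,:2]-O)@[-sn,c],W[...,2]],-1)
m=(abs(q[...,0])<.047)&(abs(q[...,1])<.04)&(q[...,2]>.03)&(q[...,2]<.056)
print(m.sum(),np.percentile(q[m],[1,50,99],axis=0) if m.any() else '')
for x0 in(-.04,-.02,0,.02):
    k=m&(abs(q[...,0]-x0)<.005)
    if k.any(): print(x0,q[k][:,1].min(),q[k][:,1].max())
E
```

```text
t: 18.23
tcp_pos: [0.4808, 0.0139, 0.1673]
orientation: [180.0, -0.1, -171.9]
force: [-1.1, 0.5, -0.8]
width: 0.0854
finger_force: 0.0
t: 18.48
tcp_pos: [0.4817, 0.0136, 0.168]
orientation: [180.0, -0.0, -172.0]
force: [-0.1, 0.5, -0.5]
width: 0.0854
finger_force: 0.0
t 18.475 tcp [0.4817 0.0136 0.168 ] rpy [ 179.9954   -0.032  -171.9554] F [-0.086   0.5476 -0.5362] w 0.08535158985163646 ff 0.0
jig tcp [-0.0013  0.0009] tip y 0.16887409076574786 underside 0.12204809078336622 yaw rel -269.95538602732756 Fjig -0.008970230015142064 0.554256181603577 -0.5362396474906882
3769 [[-0.0442 -0.0257  0.0301]
 [-0.0031 -0.0008  0.0367]
 [ 0.0446  0.0248  0.0522]]
-0.04 -0.023388170432732835 0.0316801368552927
-0.02 -0.02486734900123719 0.0291034662795188
0 -0.025616467524033057 0.023536666053788593
0.02 -0.02616712025919362 0.02213452122540029
```

View pics/w7.png

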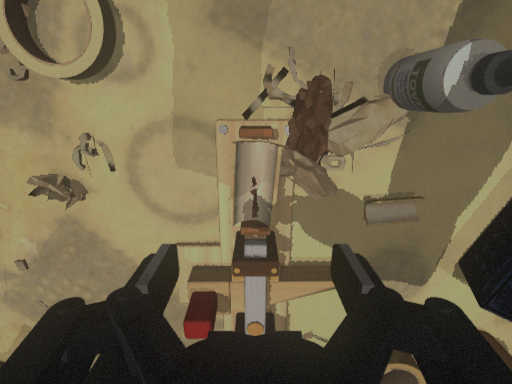

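The view shows the trough at (255,185), clear of the catch nose at (255,245). Some shavings lie to its right around (310,170). I'll check the heights where the fingers come down.

```bash
python3 - <<'E'
from h import *
s=telemetry.observe();d=snap('wrist');W=cloud(d)
c,sn=np.cos(A),np.sin(A)
q=np.stack([(W[...,:2]-O)@[c,sn],(W[...,:2]-O)@[-sn,c],W[...,2]],-1)
for y0 in np.arange(-.07,.075,.01):
    r=[]
    for x0 in(-.05,-.03,-.015,0,.015,.03):
        k=(abs(q[...,0]-x0)<.0075)&(abs(q[...,1]-y0)<.005)
        r.append(round(float(np.nanmax(q[k][:,2]))*1000,1) if k.any() else None)
    print(round(y0,3),r)
E
```

```text
-0.07 [1.8, 1.9, 259.8, 245.1, 241.9, 1.3]
-0.06 [1.4, 1.3, 260.5, 255.0, 244.0, 1.9]
-0.05 [2.0, 1.3, 241.8, 241.6, 242.1, 1.6]
-0.04 [15.0, 13.2, 253.6, 250.3, 243.8, 13.6]
-0.03 [14.6, 13.6, 263.9, 48.3, 48.4, 49.4]
-0.02 [49.9, 266.2, 265.5, 50.0, 49.7, 50.2]
-0.01 [42.2, 265.6, 265.4, 38.6, 37.5, 37.8]
0.0 [42.3, 33.2, 260.0, 36.6, 38.6, 40.7]
0.01 [42.7, 266.2, 265.5, 39.0, 39.7, 42.7]
0.02 [51.2, 264.6, 265.6, 53.0, 52.1, 53.0]
0.03 [51.3, 52.7, 263.6, 29.2, 13.4, 13.2]
0.04 [28.7, 27.2, 253.0, 250.0, 243.4, 13.3]
0.05 [27.5, 34.1, 241.1, 240.7, 241.1, 10.0]
0.06 [26.0, 37.2, 260.2, 254.6, 244.2, 1.2]
0.07 [34.0, 33.3, 259.8, 244.7, 40.2, 1.6]
```

```bash
python3 - <<'E'
from h import *
d=snap('wrist');W=cloud(d)
c,sn=np.cos(A),np.sin(A)
q=np.stack([(W[...,:2]-O)@[c,sn],(W[...,:2]-O)@[-sn,c],W[...,2]],-1);q[q[...,2]>.1]=np.nan
for y0 in np.arange(.026,.075,.006):
    r=[]
    for x0 in np.arange(-.02,.045,.006):
        k=(abs(q[...,0]-x0)<.003)&(abs(q[...,1]-y0)<.003)
        r.append(round(float(np.nanmax(q[k][:,2]))*1000) if k.any() else None)
    print(round(y0,3),r)
E
```

```text
0.026 [53, 53, 52, 52, 12, 13, 12, 13, 13, 14, 12]
0.032 [28, 30, 28, 22, 13, 13, 14, 13, 13, 13, 13]
0.038 [20, 24, 22, 17, 16, 13, 14, 13, 13, 13, 13]
0.044 [23, 17, 20, 15, 14, 13, 13, 13, 13, 13, 13]
0.05 [31, 21, 17, 18, 14, 18, 2, 2, 1, 2, 2]
0.056 [37, 31, 24, 26, 24, 26, 26, 1, 1, 1, 1]
0.062 [39, 36, 29, 35, 32, 34, 36, 1, 1, 1, 2]
0.068 [34, 36, 30, 39, 43, 40, 39, 37, 1, 1, 1]
0.074 [24, 30, 30, 34, 43, 40, 40, None, None, 1, 1]
```

Shavings stand at jig x < 5, y > 30. I'll grasp at jig x ≈ +14 with a partial opening to stay clear of them.

```bash
python3 -m handwheel '[[[0,0,0],[-0.015,-0.002,0.02],0.8],[[0,0,0],[-0.015,-0.002,0.05],0.8],[[0,0,0],[-0.015,-0.002,0.08],0.8],[[0,0,0],[-0.015,-0.002,0.105],0.8],[[0,0,0],[-0.015,-0.002,0.105],0.8]]' 30
python3 -c "
from h import *
rep()"
python3 -m handwheel '[[[0,0,0],[0,0,0.015],0.8],[[0,0,0],[0,0,0.03],0.8],[[0,0,0],[0,0,0.041],0.8],[[0,0,0],[0,0,0.041],0.8]]'
python3 -c "
from h import *
rep()"
```

```text
t: 19.25
tcp_pos: [0.4951, 0.0135, 0.0617]
orientation: [180.0, -0.3, -171.9]
force: [0.0, -0.5, -0.2]
width: 0.0686
finger_force: 0.0
t 19.25 tcp [0.4951 0.0135 0.0617] rpy [ 179.9687   -0.2504 -171.932 ] F [ 0.0103 -0.493  -0.1796] w 0.06859461250205402 ff 0.0
jig tcp [ 0.012  -0.0011] tip y 0.16692895529853347 underside 0.01574403627107658 yaw rel -269.93204323681425 Fjig -0.058445199794995205 -0.48967378983450227 -0.17960910766877208
t: 19.75
tcp_pos: [0.4969, 0.0136, 0.0223]
orientation: [180.0, -0.0, -171.9]
force: [-0.6, 0.4, 0.3]
width: 0.0682
finger_force: 0.0
t 19.75 tcp [0.4969 0.0136 0.0223] rpy [ 179.9951   -0.035  -171.9136] F [-0.5931  0.37    0.2894] w 0.06823938627541513 ff 0.0
jig tcp [ 0.0137 -0.0012] tip y 0.16676526841783892 underside -0.023709730036591953 yaw rel -269.9136055415768 Fjig -0.5358187646381811 0.448893587363701 0.28939577492034657
```

```bash
python3 -m handwheel '[[[0,0,0],[0,0,0.001],0.6],[[0,0,0],[0,0,0.001],0.5],[[0,0,0],[0,0,0.001],0.4],[[0,0,0],[0,0,0.001],0.4],[[0,0,0],[0,0,0.001],0.4],[[0,0,0],[0,0,0.001],0.4]]' 30
python3 -c "
from h import *
rep()"
```

```text
t: 20.5
tcp_pos: [0.4977, 0.0136, 0.0221]
orientation: [-180.0, 0.1, -171.9]
force: [0.0, 0.1, 5.5]
width: 0.0477
finger_force: 30.1
t 20.5 tcp [0.4977 0.0136 0.0221] rpy [-179.9931    0.0862 -171.9123] F [0.0379 0.0612 5.4687] w 0.04766435694920349 ff 30.142487993034592
jig tcp [ 0.0146 -0.0013] tip y 0.16667227780425847 underside -0.02394195333527625 yaw rel -269.91225616354694 Fjig 0.04605983216568297 0.05536701009481509 5.468692787001252
```

```bash
python3 -m handwheel '[[[0,0,0],[0,0,-0.005],0.4],[[0,0,0],[0,0,-0.015],0.4],[[0,0,0],[0,0,-0.04],0.4],[[0,0,0],[0,0,-0.08],0.4],[[0,0,0],[0,0,-0.12],0.4],[[0,0,0],[0,0,-0.15],0.4],[[0,0,0],[0,0,-0.15],0.4]]'
python3 - <<'E'
from h import *
s=rep();d=snap('wrist');save(d,'pics/w8.png');W=cloud(d);T=tcpT(s)
t=(W-T[:3,3])@T[:3,:3]
m=(t[...,2]>-.05)&(t[...,2]<.03)&(abs(t[...,1])<.022)&(t[...,0]>-.06)&(t[...,0]<.08)
print(np.percentile(t[m],[1,50,99],axis=0))
for x in(.03,.04,.05,.06,.07):
    k=m&(abs(t[...,0]-x)<.004);print(x,k.sum(),np.percentile(t[k][:,2],[2,50,98]) if k.any() else '')
print('basket',[(x['position'],x['conf']) for x in spot_point('wrist','basket_in')])
E
```

```text
t: 21.38
tcp_pos: [0.4991, 0.0136, 0.1743]
orientation: [-180.0, 0.3, -171.9]
force: [-0.7, 0.4, -0.5]
width: 0.0477
finger_force: 30.6
t 21.375 tcp [0.4991 0.0136 0.1743] rpy [-179.9595    0.3441 -171.9094] F [-0.6967  0.4121 -0.4521] w 0.04773053483806852 ff 30.584212303565437
jig tcp [ 0.016  -0.0015] tip y 0.16650270895414643 underside 0.12829023802883716 yaw rel -269.9093517979373 Fjig -0.6325886549710479 0.5050907133463967 -0.4520559315281226
[[-0.0295 -0.0216 -0.0297]
 [ 0.0216  0.0009 -0.0133]
 [ 0.0594  0.0216 -0.007 ]]
0.03 1372 [-0.0295 -0.0134 -0.0074]
0.04 1455 [-0.0293 -0.0133 -0.0072]
0.05 1581 [-0.0274 -0.0132 -0.0073]
0.06 839 [-0.0267 -0.013  -0.0055]
0.07 0 
basket []
```

View pics/w8.png

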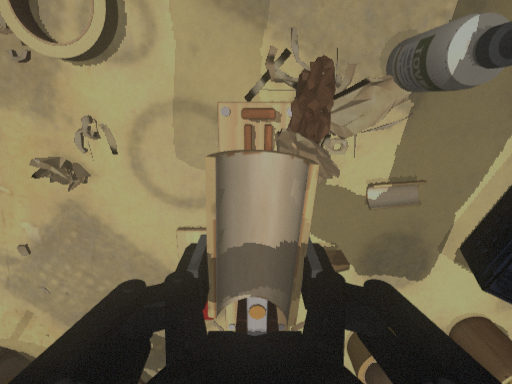

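The trough is lifted out level in the fingers, with its far edge at row 152 and the empty nest rails behind it. I'll carry it over the basket.

```bash
python3 -m handwheel '[[[0,0,0.05],[-0.005,0.03,0],0.4],[[0,0,0.1],[-0.013,0.07,0],0.4],[[0,0,0.16],[-0.021,0.12,0],0.4],[[0,0,0.22],[-0.03,0.17,0],0.4],[[0,0,0.28],[-0.039,0.22,0],0.4],[[0,0,0.34],[-0.047,0.27,0],0.4],[[0,0,0.4],[-0.056,0.32,0],0.4],[[0,0,0.456],[-0.062,0.355,0],0.4],[[0,0,0.456],[-0.065,0.37,0],0.4],[[0,0,0.456],[-0.065,0.37,0],0.4]]'
python3 -m handwheel '[[[0,0,0],[0,0,0],0.4],[[0,0,0],[0,0,0],0.4]]'
python3 - <<'E'
from h import *
s=rep();d=snap('wrist');save(d,'pics/w9.png');W=cloud(d)
b=d['image'].max(-1)<80
m=b&(W[...,2]>.055)&(W[...,2]<.085);print(m.sum(),cv2.minAreaRect(W[m][:,:2].astype(np.float32)))
m=b&(W[...,2]>-.003)&(W[...,2]<.012)&(abs(W[...,0]-.497)<.13)&(abs(W[...,1]-.393)<.11);print('floor',m.sum(),np.percentile(W[m],[2,50,98],axis=0).tolist(),cv2.minAreaRect(W[m][:,:2].astype(np.float32)))
print('basket',[(x['position'],x['conf']) for x in spot_point('wrist','basket_in')])
E
```

```text
t: 22.72
tcp_pos: [0.5087, 0.3889, 0.1699]
orientation: [-179.9, -0.1, 162.1]
force: [-0.5, -0.2, -0.3]
width: 0.0478
finger_force: 30.6
t: 22.98
tcp_pos: [0.5094, 0.3875, 0.1714]
orientation: [-180.0, -0.0, 161.9]
force: [0.1, 0.5, -0.2]
width: 0.0482
finger_force: 30.6
t 22.975 tcp [0.5094 0.3875 0.1714] rpy [-179.9608   -0.0086  161.8811] F [ 0.0625  0.5144 -0.17  ] w 0.04820997912155093 ff 30.647578011039514
jig tcp [0.0782 0.3673] tip y 0.5353322938325243 underside 0.12539681151744586 yaw rel 63.88110792043042 Fjig 0.13349816142491247 0.5007296607823827 -0.17003207223204772
9943 ((0.5351051092147827, 0.3014788329601288), (0.4580576717853546, 0.37600982189178467), 69.85089111328125)
floor 9363 [[0.39576847484950767, 0.328906649731381, 0.004392405882614458], [0.4434842678495345, 0.4075085447126344, 0.007176239432664322], [0.5028913901507587, 0.47213808148305575, 0.010761019803134783]] ((0.4985480010509491, 0.3956078886985779), (0.15848830342292786, 0.19414182007312775), 71.669677734375)
basket [([0.4976, 0.3949, 0.0034], 0.76)]
```

View pics/w9.png

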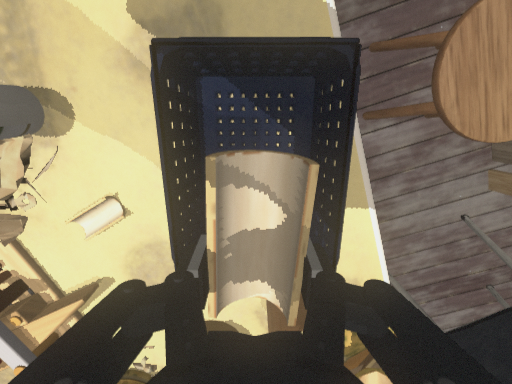

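The trough is over the basket floor (floor spans rows 75–150 beyond it), aligned and central. I'll lower it gently.

```bash
python3 -m handwheel '[[[0,0,0],[0,0.003,0.04],0.4],[[0,0,0],[0,0.003,0.08],0.4],[[0,0,0],[0,0.003,0.12],0.4],[[0,0,0],[0,0.003,0.145],0.4],[[0,0,0],[0,0.003,0.155],0.4],[[0,0,0],[0,0.003,0.159],0.4],[[0,0,0],[0,0.003,0.159],0.4],[[0,0,0],[0,0.003,0.159],0.4]]'
python3 -m handwheel '[[[0,0,0],[0,0,0.002],0.4],[[0,0,0],[0,0,0.004],0.4],[[0,0,0],[0,0,0.006],0.4],[[0,0,0],[0,0,0.006],0.4]]'
```

```text
t: 24.08
tcp_pos: [0.5111, 0.3925, 0.0136]
orientation: [179.9, 0.1, 162.0]
force: [1.4, -0.0, -1.2]
width: 0.0477
finger_force: 30.7
t: 24.58
tcp_pos: [0.51, 0.3918, 0.006]
orientation: [-180.0, -0.0, 162.0]
force: [-0.5, -0.1, -1.1]
width: 0.0476
finger_force: 30.7
```

```bash
python3 -m handwheel '[[[0,0,0],[0,0,0.001],0.4],[[0,0,0],[0,0,0.002],0.4],[[0,0,0],[0,0,0.002],0.4]]'
python3 -m handwheel '[[[0,0,0],[0,0,0.001],0.4],[[0,0,0],[0,0,0.002],0.4],[[0,0,0],[0,0,0.002],0.4]]'
```

```text
t: 24.95
tcp_pos: [0.5102, 0.3919, 0.0042]
orientation: [-180.0, -0.0, 162.0]
force: [-0.5, 0.0, 0.4]
width: 0.0479
finger_force: 30.7
t: 25.32
tcp_pos: [0.5102, 0.3918, 0.0022]
orientation: [-180.0, -0.0, 162.0]
force: [-0.5, -0.0, -0.4]
width: 0.0478
finger_force: 30.7
```

```bash
python3 -m handwheel '[[[0,0,0],[0,0,0.001],0.4],[[0,0,0],[0,0,0.0015],0.4],[[0,0,0],[0,0,0.0015],0.4]]'
python3 -m handwheel '[[[0,0,0],[0,0,0.001],0.4],[[0,0,0],[0,0,0.001],0.4]]'
```

```text
t: 25.7
tcp_pos: [0.5103, 0.392, 0.0017]
orientation: [180.0, 0.0, 162.0]
force: [-0.8, -0.9, 5.8]
width: 0.0477
finger_force: 33.4
t: 25.95
tcp_pos: [0.5104, 0.392, 0.0016]
orientation: [180.0, 0.0, 162.0]
force: [-2.4, -2.6, 10.6]
width: 0.0477
finger_force: 36.3
```

Contact with the floor is felt. I'll ease off, open and withdraw.

```bash
python3 -m handwheel '[[[0,0,0],[0,0,-0.0015],0.4],[[0,0,0],[0,0,-0.0015],0.62],[[0,0,0],[0,0,-0.0015],0.72],[[0,0,0],[0,0,-0.0015],0.75],[[0,0,0],[0,0,-0.01],0.75],[[0,0,0],[0,0,-0.03],0.75],[[0,0,0],[0,0,-0.07],0.75],[[0,0,0],[0,0,-0.12],0.75],[[0,0,0],[0,0,-0.18],0.75],[[0,0,0],[0,0,-0.18],0.75]]'
python3 - <<'E'
from h import *
s=rep();d=snap('wrist');save(d,'pics/w10.png');W=cloud(d)
m=(abs(W[...,0]-.497)<.06)&(abs(W[...,1]-.393)<.05)&(W[...,2]<.06)&(W[...,2]>.012)&(d['image'].max(-1)>90);print(np.percentile(W[m],[1,50,99],axis=0).tolist(),cv2.minAreaRect(W[m][:,:2].astype(np.float32)))
d=snap('top');W=cloud(d);c,sn=np.cos(A),np.sin(A)
q=np.stack([(W[...,:2]-O)@[c,sn],(W[...,:2]-O)@[-sn,c],W[...,2]],-1)
m=(q[...,0]>0.02)&(q[...,0]<.063)&(abs(q[...,1])<.015)&(q[...,2]>.055)&(q[...,2]<.075);print('nose',m.sum(),q[m][:,0].min() if m.any() else '')
for n in ['wedge_grip','mug','glue','tape','cup','masking','shell','pin','piece_center']: print(n,[(np.round(x['position'],3).tolist(),round(x['conf'],2)) for x in spot_point('top',n)[:2]])
E
```

```text
t: 27.2
tcp_pos: [0.5134, 0.3944, 0.1868]
orientation: [179.4, 0.4, 162.0]
force: [-0.0, 0.3, -0.2]
width: 0.0639
finger_force: 0.0
t 27.2 tcp [0.5134 0.3944 0.1868] rpy [179.4112   0.401  161.9609] F [-0.0047  0.3134 -0.1674] w 0.06392363343111503 ff 0.0
jig tcp [0.0831 0.3735] tip y 0.5415391980731838 underside 0.1407834983476015 yaw rel 63.96088206146166 Fjig 0.038979755846615165 0.31100292866852325 -0.1674009481988648
[[0.4497532176894579, 0.359604976231558, 0.012050871179782052], [0.49270710420599134, 0.39339752638681713, 0.019349663325370803], [0.5430699552168793, 0.42908452223730115, 0.03333986388521996]] ((0.4970826208591461, 0.3937268555164337), (0.04896031320095062, 0.08993616700172424), 68.52899932861328)
nose 21 0.05360356571974764
wedge_grip [([0.629, -0.027, 0.073], 0.88)]
mug [([0.796, 0.089, -0.002], 0.63)]
glue [([0.36, 0.162, 0.002], 0.69)]
tape [([0.748, 0.242, -0.001], 0.73)]
cup [([0.329, -0.458, -0.002], 0.67), ([0.499, 0.398, 0.005], 0.17)]
masking [([0.358, -0.2, 0.001], 0.57), ([0.63, -0.025, 0.012], 0.23)]
shell [([0.701, 0.374, 0.0], 0.76), ([0.632, -0.022, 0.075], 0.37)]
pin [([0.646, 0.038, 0.034], 0.77)]
piece_center [([0.497, 0.392, 0.015], 0.84), ([0.499, 0.186, 0.009], 0.73)]
```

View pics/w10.png

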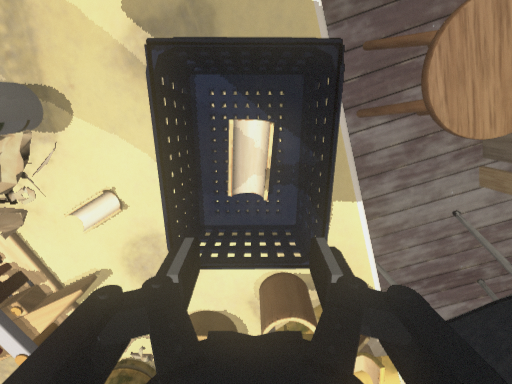

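The trough lies flat on the basket floor at (250,158). The catch is still held back (pin at jig x ≈ 165), the bystanders have not moved, and the gripper is clear of everything.

```bash
python3 -c "
from station import hand_in
print(hand_in())"
```

```text
the job is handed in; nothing more can be done
None
```

The job is handed in at about 27 s of the 69 s: the wedge is holding the catch fully open, the trough is lying flat in the navy basket, and the bystanders are where they were at the start; the hand-in returned no verdict.

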